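# Clamp the sample vial in the bench shaker

### The job

Stand the tall slender sample vial upright on the shaker's plate between the moving jaw and the V jaw and let go of it; then turn the smooth ball knob clockwise until the jaw holds the vial firmly against the V, with about 10 N. Feel for the load coming on: the jaw must never squeeze the glass with 20 N or more. Leave the vial standing there clamped, and do not knock or shift the other glassware.

Things in the scene. Friction and masses are not known exactly. Their poses are not given: they have to be found in the camera images.
- shaker: Low white bench shaker, fixed, 250 x 150 mm, aluminium plate top 56 mm above the table. Origin on the table straight below the ball knob's axis; x along the clamp from the knob to the V jaw, y across, z up. Case: x -70 to 180, y -75 to 75 mm. Grey knob housing: x -48 to 38, y -35 to 35 mm, top 96 mm above the table. Grey block behind the V jaw: 40 mm high over the plate, 50 mm wide.
- slot (a point): The point on the plate's top (56 mm above the table, 93 mm from the knob's axis) where the vial's underside centre should be set: between the open jaws, with at least 8 mm of room along the clamp each way. Axes as the shaker's.
- knob_center (a point): Centre of the ball knob: a smooth black ball of 50 mm diameter on a 16 mm steel neck, centre 133 mm above the table, on the shaker's upright origin axis, 37 mm above the housing. Gripped above or below its widest part, or off centre, the fingers slip on it. Turning it clockwise seen from above drives the jaw towards the V; when let go it springs back a few hundredths to 0.2 rad, the spindle stays.
- spindle (a joint): Angle of the spindle under the ball, rad, 0 to 2.9 (start 0 to 0.3), growing clockwise from above; jaw travel 15 mm per rad. The ball turns it through an elastic coupling, 2 N m per rad. Friction 0.25 N m, so it stays where left; each N of squeeze adds 0.015 N m (10 N: 0.40 in all). Comes tight anywhere from 1.5 to 2.5 (V stop's place unmeasured), then squeeze grows 37 N per rad.
- jaw: Moving jaw: flat aluminium pad 8 mm thick, 36 mm wide, top 38 mm over the plate, on a rod out of the housing; moves with the knob. Axes as the shaker's; origin at the knob's axis on the plate's top plus the travel along x; its flat face is 65 mm ahead (+x) of the origin. The V jaw facing it (not listed) is sprung, 36 mm high, with two upright faces each 30 degrees off square.
- vial: The tall slender vial: amber glass cylinder 28 mm diameter, 85 mm high, with a black cap 25 mm diameter and 20 mm high (105 mm in all), a paper band, 50 to 100 g, loose. Origin at the centre of its underside, z up along it.
- jar: Bystander: squat amber jar, 52 mm diameter, 62 mm high, loose. Origin at the underside centre.
- flask: Bystander: amber bottle, 48 mm diameter, 100 mm high, loose. Origin at the underside centre.
- beaker: Bystander: glass beaker, 68 mm diameter, 85 mm high, loose. Origin at the underside centre.
- dish: Bystander: white ceramic dish, 90 mm diameter, 22 mm high, loose. Origin at the underside centre.

How it is judged (in metres and radians):
On the way, in this order (a step that is already met when the one before it is completed fails the run):
1. the vial stands upright on the plate between the jaws, let go and not yet clamped (x of vial in the frame of shaker between 0.078 and 0.12 m and y of vial in the frame of shaker between -0.018 and 0.018 m and z of vial in the frame of shaker below 0.059 m and angle between vial's own z axis and vertical below 0.1 rad and contact force between the fingers and vial below 0.1 N and contact force between jaw and vial below 2 N), for 0.2 s.
2. the jaw squeezes the vial with more than 5 N, the vial not being held by the fingers (contact force between jaw and vial above 5 N and contact force between the fingers and vial below 0.1 N), for 0.2 s.
At the end, for the whole second after the job is handed in: The vial stands upright (within 0.1 rad) on the shaker's plate (underside within 4 mm of it), at rest, in the V (within 8 mm of the clamp's centre line, 90 to 130 mm from the knob's axis), squeezed by the moving jaw with 5 to 16 N (contact force between jaw and vial between 5 and 16 N and x of vial in the frame of shaker between 0.09 and 0.13 m and y of vial in the frame of shaker between -0.008 and 0.008 m and z of vial in the frame of shaker between 0.052 and 0.06 m and angle between vial's own z axis and vertical below 0.1 rad and linear speed of vial below 0.01 m/s); the robot touches nothing.
It fails at once if the jaw squeezes the vial with 20 N or more (contact force between jaw and vial above 20 N).
It fails at once if another piece of glassware is shifted by more than 25 mm or tipped (distance of any of jar, flask, beaker, dish from where it was at the start of the episode above 0.025 m or angle between any of jar, flask, beaker's own z axis and vertical above 0.5 rad).
It also fails if it takes over 72 s, if anything falls off the work surface, if the arm or the gripper's body presses on something with over 40 N, if the wrist force passes 120 N, or if a joint passes its speed limit or range.

### The arm

A 7-joint arm with a two-finger parallel gripper is mounted at the origin on the work surface. World frame = base frame: x ahead of the robot, y to its left, z up, the work surface at z = 0. Lengths are in m, angles in degrees, forces in N, time in s.
With the tool pointing down it reaches from about 0.425 to 0.875 m from the base axis. Payload 4.7 kg.
Tool frame: the origin (TCP) lies between the finger pads; the fingertips stand 8 mm ahead of it and the grasp point (between the pads) lies 11 mm behind it; x points along the fingers, z is the direction in which the jaws open and shut, and the axes are right-handed (so a half turn about x gives the same grasp; the last joint's range is limited). The gripper opens to 87 mm and grips with 3 to 60 N. Pads are 19 mm wide; open, the fingers measure 117 mm over their backs; the gripper's body (75 mm by 190 mm) begins 51 mm behind the grasp point.
Start: joints at [65.552, 18.392, -4.016, 83.108, 1.295, 78.541, -3.26], TCP at [0.277, -0.588, 0.231] pointing down, gripper open.
Joint ranges: [-163.93, 163.93], [-17.29, 119.83], [-79.2, 71.16], [3.27, 140.29], [-89.18, 269.18], [5.43, 117.66], [-154.24, 154.24]. Speed limits (degrees/s): [147.25, 147.25, 180, 180, 180, 180, 180].

### API

Orientations are given as [roll, pitch, yaw] about the fixed x, y, z axes, in that order (R = Rz(yaw) Ry(pitch) Rx(roll)).
In Python, from cell import telemetry, vision, sign_off gives the robot as it stands. The module is installed in compiled form; this text tells all that it offers.
- The arm moves only by the tool drive_tool, never from a script. Its arguments are lists of equal length, an entry for each row: "offset": the shift along the tool's x, y, z in m, a list of three; "angular": the turn, a rotation vector about the tool's x, y, z in rad, a list of three. A call has 1 to 10 rows; each row is the pose to reach, as a shift and turn from the pose measured when the call began, along the tool's axes at that moment; what a row does not reach only later rows make up. A row lasts 1/8 s, in which the tool goes at most 62.5 mm and 10.7 degrees, less where a joint would pass 70% of its speed; a pose out of reach is approached as far as the arm can. A call with a gripper value outside its range is refused whole. "fingers" is the closure, from -1 (fully open) to 1 (shut), set as the call begins (left out, the last holds). The fingers move at their own pace and stop on an object; "squeeze" is the grip in N (left out, the last holds). Time passes only in rows, so rows that repeat a pose let the fingers close. It gives the time, the measured TCP pose, the force and the opening at its end, in the units of the state.
- telemetry.get_obs(): the state, without advancing time (a new reading comes with each control period).
- vision.read_camera(name): name is "scene" or "side" or "wrist"; returns a dict with "pixels" (420x560x3 uint8, red, green, blue), "intrinsics" (3x3 intrinsics, pixels), "world_from_camera" (4x4, takes a point from camera to world coordinates); the wrist camera has in their place "T_tool_cam" (4x4, takes a point from camera to tool coordinates, whose origin is the TCP and whose axes are the tool frame's). Camera axes: x right, y up, looking along -z (the intrinsics and any distortion apply to the point x, -y, -z); pixel columns grow to the right and rows downward; lengths in m; the calibration is good to about 2 mm. A picture is of the moment at which its call begins: read the wrist's pose just before it. There is no depth.
- sign_off(): hands the job in, once; it reports no verdict.
The state is a dict: "time_s": time; "qpos": joint angles; "joint_velocities": joint speeds; "effort": joint torques, N m; "tool_pos": TCP position; "tool_rot": TCP orientation; "force": force on the tool from outside, world axes, zero at the start; "wrist_torque": the same for the moment, N m; "grip_width": finger opening in m.
Only numpy, scipy, OpenCV 4.12 (cv2) and the standard library are available. Lean on these libraries where they do the work, as an engineer would, in place of code of your own. Each camera call takes 0.05 s, during which the arm holds its last target.

## Working session

There is one attempt and no reset: what is moved stays moved. The work goes in short steps, Python scripts to look and compute and a tool call to move; the robot and the scene stay as the last step left them, time stands still between calls to the robot, and variables do not carry over. Pictures are saved under pics/ and viewed, and the job is handed in when it is done.

Besides the shell and the picture viewer there is one more tool, called after "Request:" as name(argument=value, ...) on one line, values as JSON. drive_tool: Moves the arm, as the interface text tells. Its arguments: {"type":"object","properties":{"offset":{"type":"array"},"angular":{"type":"array"},"fingers":{"type":"number"},"squeeze":{"type":"number"}},"required":["offset","angular"]}

```bash
mkdir -p pics; python3 - <<'E'
from cell import telemetry, vision
import cv2,numpy as np
print(telemetry.get_obs())
for n in ["scene","side","wrist"]:
    d=vision.read_camera(n)
    cv2.imwrite(f"pics/{n}0.png",d["pixels"][:,:,::-1])
    print(n,d["intrinsics"].tolist(),[ (k,np.round(v,4).tolist()) for k,v in d.items() if k not in("pixels","intrinsics")])
    np.savez(f"{n}0.npz",**d)
E
```

```text
{'time_s': 0.0, 'qpos': array([65.55134884, 18.44094696, -4.01551361, 83.17387204,  1.29582603,
       78.53947455, -3.2583694 ]), 'joint_velocities': array([ 0.0041151 ,  0.03353851,  0.03201218, -0.13249377,  0.00764613,
       -0.0187231 , -0.05712664]), 'effort': array([-1.58591829e-04, -4.91292894e+01, -4.04268745e-01, -3.12525451e+01,
       -6.39376324e-02,  4.37380420e-02,  1.98703301e-04]), 'tool_pos': array([ 0.27706374, -0.58741462,  0.22944912]), 'tool_rot': array([-176.63021629,   89.89080336,  118.62994034]), 'force': array([-0.63766089,  0.63909959,  0.11806389]), 'wrist_torque': array([0.00930969, 0.01643136, 0.00585635]), 'grip_width': 0.08700225919277958}
scene [[379.4420042666074, 0.0, 276.76572295460767], [0.0, 379.4420042666074, 208.86281324174738], [0.0, 0.0, 1.0]] [('world_from_camera', [[-0.0125, -0.8441, 0.536, 1.1261], [0.9999, -0.0128, 0.0032, -0.0675], [0.0041, 0.536, 0.8442, 0.8884], [0.0, 0.0, 0.0, 1.0]])]
side [[535.5541870572966, 0.0, 269.867964344468], [0.0, 535.5541870572966, 214.60779118487912], [0.0, 0.0, 1.0]] [('world_from_camera', [[-0.6868, 0.4576, -0.5648, -0.0863], [-0.7269, -0.4302, 0.5354, 0.5715], [0.002, 0.7782, 0.628, 0.8862], [0.0, 0.0, 0.0, 1.0]])]
wrist [[304.52696875791423, 0.0, 277.8249368739133], [0.0, 304.52696875791423, 211.75925913266337], [0.0, 0.0, 1.0]] [('T_tool_cam', [[-0.0001, 0.2466, -0.9691, -0.1546], [-0.0001, 0.9691, 0.2466, 0.0672], [1.0, 0.0001, -0.0, 0.0002], [0.0, 0.0, 0.0, 1.0]])]
```

View pics/scene0.png

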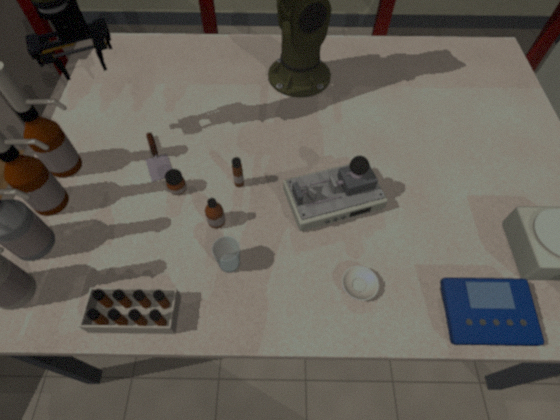

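View pics/side0.png

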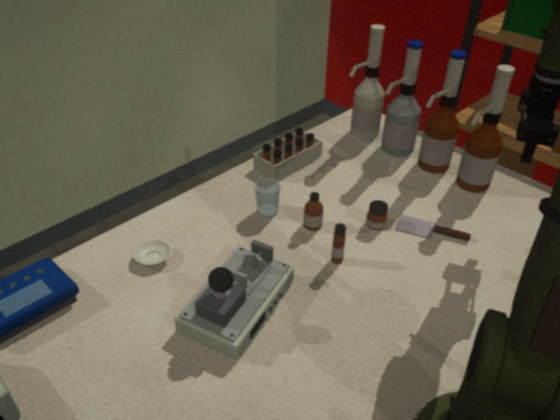

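View pics/wrist0.png

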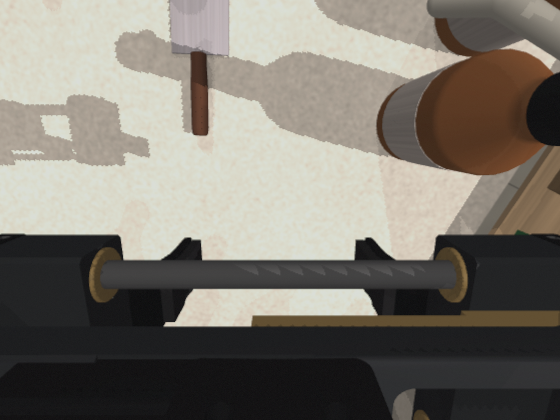

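Scene: vial at about (238,172), ball (359,165), jaws around (310-345,185). Side: vial (338,245), ball (220,280). I'll enlarge.

```bash
python3 - <<'E'
import cv2
def crop(n,x,y,w,h,o):
    im=cv2.imread(f"pics/{n}0.png")[y:y+h,x:x+w]
    s=min(800//w,600//h); cv2.imwrite(f"pics/{o}.png",cv2.resize(im,None,fx=s,fy=s,interpolation=cv2.INTER_CUBIC)); print(o,s)
crop("scene",270,140,130,100,"sc_shaker")
crop("scene",150,140,130,100,"sc_glass")
crop("side",170,225,140,130,"si_shaker")
crop("side",240,170,160,110,"si_glass")
E
```

```text
sc_shaker 6
sc_glass 6
si_shaker 4
si_glass 5
```

View pics/sc_shaker.png

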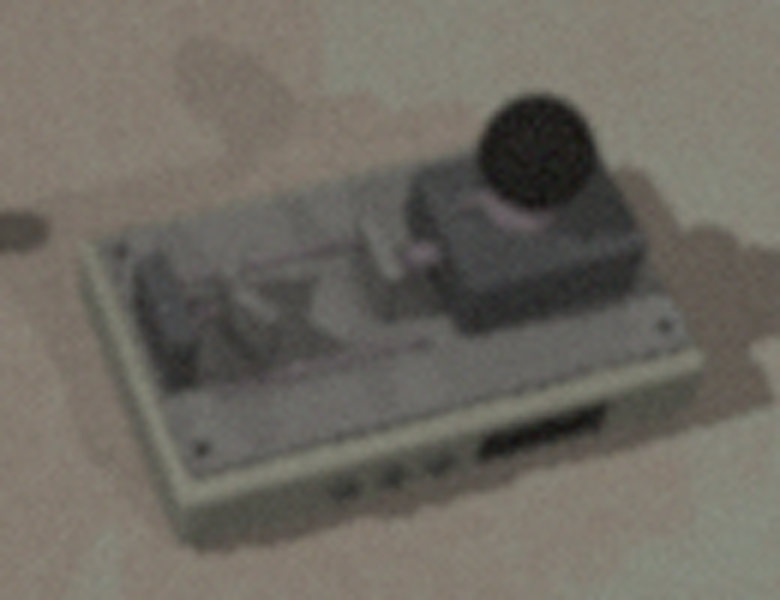

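View pics/sc_glass.png

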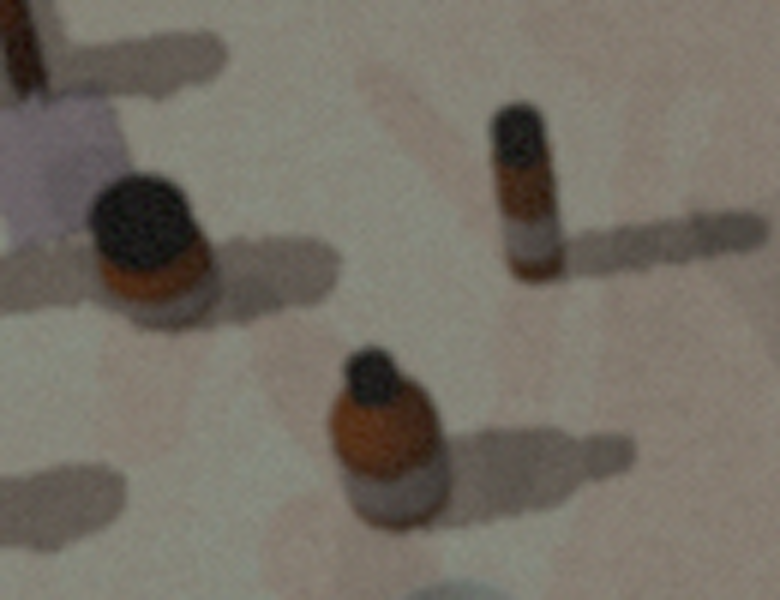

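View pics/si_shaker.png

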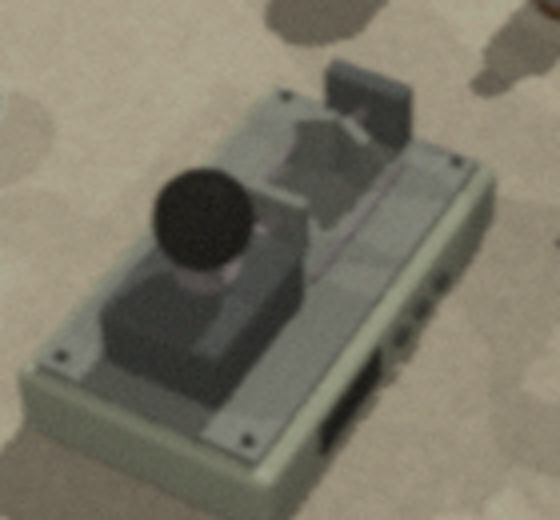

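View pics/si_glass.png

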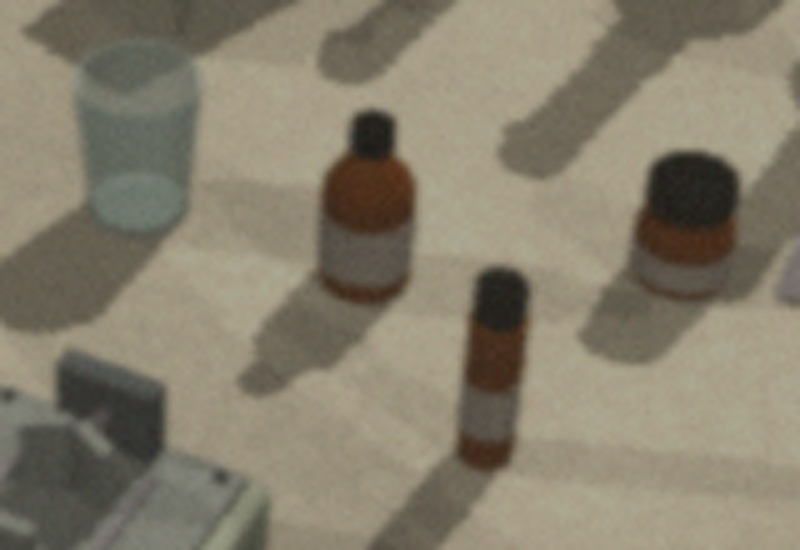

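```bash
cat > h.py <<'E'
import numpy as np
from scipy.optimize import least_squares
C={n:np.load(f"{n}0.npz") for n in("scene","side")}
def proj(n,P):
    P=np.atleast_2d(P); T=np.linalg.inv(C[n]["world_from_camera"]); p=P@T[:3,:3].T+T[:3,3]
    q=(p*[1,-1,-1])@C[n]["intrinsics"].T; return q[:,:2]/q[:,2:]
def uv(off,s,l): return (np.array(l,float)+.5)/s-.5+np.array(off)
t=np.linspace(0,2*np.pi,60)
def circ(x,y,z,r): return np.c_[x+r*np.cos(t),y+r*np.sin(t),0*t+z]
E
python3 - <<'E'
from h import *
sp=[(0,0,.133),(.18,-.075,.055),(.18,.075,.055),(-.07,.075,.055),(.038,-.035,.096),(.038,.035,.096),(-.048,.035,.096)]
sc=uv((270,140),6,[(537,152),(90,242),(185,490),(702,352),(412,182),(458,278),(645,240)])
ip=[(0,0,.133),(.18,-.075,.055),(-.07,.075,.055),(-.07,-.075,.055),(-.048,.035,.096),(-.048,-.035,.096)]
si=uv((170,225),4,[(204,219),(494,175),(24,376),(265,475),(104,318),(210,358)])
def W(q,P):
    c,s=np.cos(q[2]),np.sin(q[2]);P=np.array(P)
    return np.c_[q[0]+c*P[:,0]-s*P[:,1],q[1]+s*P[:,0]+c*P[:,1],P[:,2]]
def f(q): return np.r_[(proj("scene",W(q,sp))-sc).ravel(),(proj("side",W(q,ip))-si).ravel()]
r=least_squares(f,[.6,.1,-1.5],loss="soft_l1");q=r.x
print("shaker",q[:2],np.degrees(q[2]),"slot",W(q,[(.093,0,0)]));print(np.round(f(q),1).reshape(-1,2).tolist())
def f1(q): return np.r_[2*(proj("scene",W(q,sp))-sc).ravel()]
for nm,fn in (("scene",lambda q:(proj("scene",W(q,sp))-sc).ravel()),("side",lambda q:(proj("side",W(q,ip))-si).ravel())):
    a=least_squares(fn,q).x;print(nm,a[:2],np.degrees(a[2]))
def fit(parts,boxes,nm):
    # parts: list (z,r); boxes: cam->(u0,u1,v0,v1)with nan
    def g(p,cams=None):
        o=[]
        for c,b in boxes.items():
            if cams and c not in cams: continue
            P=proj(c,np.vstack([circ(p[0],p[1],z,r) for z,r in parts]))
            e=np.array([P[:,0].min(),P[:,0].max(),P[:,1].min(),P[:,1].max()])-b
            o+=list(e[~np.isnan(e)])
        return np.array(o)
    a=least_squares(g,[.5,-.1]).x;print(nm,a,np.round(g(a),1),[least_squares(lambda p:g(p,[c]),a).x for c in boxes])
def bx(off,s,b):
    a=(np.array(b)+.5)/s-.5; return a+np.array([off[0],off[0],off[1],off[1]])
n=np.nan
G=lambda b:bx((150,140),6,b);S=lambda b:bx((240,170),5,b)
fit([(0,.014),(.085,.014),(.105,.0125)],{"scene":G([492,565,100,283]),"side":S([458,529,266,470])},"vial")
fit([(0,.024),(.04,.024)],{"scene":G([n,450,n,528]),"side":S([318,414,n,302])},"flask")
fit([(0,.026),(.062,.024)],{"scene":G([n,217,n,328]),"side":S([633,740,152,298])},"jar")
fit([(0,.028),(.085,.034)],{"side":S([76,200,n,233])},"beaker")
E
```

```text
shaker [0.51036237 0.13706506] -71.6013533598335 slot [[0.53971565 0.0488189  0.        ]]
[[-0.3, -0.1], [-2.5, -2.0], [-0.0, 1.7], [2.6, 0.1], [-0.6, -2.7], [2.3, 1.7], [1.5, -0.1], [0.2, 0.1], [1.8, -4.2], [-3.2, -2.4], [0.9, 2.0], [-2.1, -1.9], [1.8, 1.3]]
scene [0.51066783 0.13589941] -71.6979909221303
side [0.50903532 0.13784713] -71.61820523565582
vial [ 0.47605322 -0.18130233] [-0.4  0.1  0.1  0.5 -0.5  0.5  0.1  0.6] [array([ 0.47506829, -0.18085153]), array([ 0.47692373, -0.18222997])]
flask [ 0.60440599 -0.23550398] [0.2 1.4 0.2 0.7 0.9] [array([ 0.60013577, -0.23643262]), array([ 0.60776302, -0.2373603 ])]
jar [ 0.49550394 -0.35772062] [ 0.5  1.2 -0.3  1.2 -1.   1.1] [array([ 0.49126281, -0.35974073]), array([ 0.49664536, -0.35730863])]
beaker [ 0.73108104 -0.19363311] [-0.8  0.9 -0.1] [array([ 0.73108104, -0.19363311])]
```

```bash
cat >> h.py <<'E'
from scipy.spatial.transform import Rotation as Ro
def pose():
    from cell import telemetry
    o=telemetry.get_obs(); return o,np.array(o["tool_pos"]),Ro.from_euler("xyz",o["tool_rot"],degrees=True)
def downR(zdir_deg): # tool x down, tool z horizontal at azimuth
    a=np.radians(zdir_deg); x=np.array([0,0,-1.]); z=np.array([np.cos(a),np.sin(a),0]); return Ro.from_matrix(np.c_[x,np.cross(z,x),z])
def plan(target,az=None):
    o,p,R=pose()
    print("t",o["time_s"],"pos",p.round(4),"q7",o["qpos"][6].round(1),"axes z",R.as_matrix()[:,2].round(4),"x",R.as_matrix()[:,0].round(4))
    print("offset",R.inv().apply(np.array(target)-p).round(4), "angular",(R.inv()*downR(az)).as_rotvec().round(4) if az is not None else None)
E
python3 - <<'E'
from h import *
o,p,R=pose();print(R.as_matrix().round(3))
for az in (18.4,-161.6):
    plan([.476,-.181,.23],az)
E
```

```text
[[-0.001  0.904  0.427]
 [ 0.001  0.427 -0.904]
 [-1.    -0.    -0.001]]
t 0.15 pos [ 0.2771 -0.5875  0.2297] q7 -3.3 axes z [ 0.4267 -0.9044 -0.0014] x [-7.0e-04  1.3e-03 -1.0e+00]
offset [ 1.000e-04  3.533e-01 -2.828e-01] angular [-1.4511e+00 -1.2000e-03 -1.0000e-03]
t 0.15 pos [ 0.2771 -0.5875  0.2297] q7 -3.3 axes z [ 0.4267 -0.9044 -0.0014] x [-7.0e-04  1.3e-03 -1.0e+00]
offset [ 1.000e-04  3.533e-01 -2.828e-01] angular [ 1.6905e+00 -1.0000e-03  1.3000e-03]
```

Request:
drive_tool(offset=[[-0.01,0.044,-0.035],[-0.01,0.088,-0.07],[-0.01,0.132,-0.106],[-0.01,0.176,-0.141],[-0.01,0.22,-0.176],[-0.01,0.265,-0.212],[-0.01,0.309,-0.247],[-0.01,0.353,-0.283],[-0.01,0.353,-0.283],[-0.01,0.353,-0.283]], angular=[[-0.18,0,0],[-0.36,0,0],[-0.54,0,0],[-0.72,0,0],[-0.9,0,0],[-1.08,0,0],[-1.26,0,0],[-1.44,0,0],[-1.451,-0.001,-0.001],[-1.451,-0.001,-0.001]], fingers=-1, squeeze=10)

```text
time_s: 1.4
tool_pos: [0.4752, -0.1815, 0.2399]
tool_rot: [-170.1, 89.9, -151.8]
force: [0.0, -1.4, 0.4]
grip_width: 0.087
```

```bash
python3 - <<'E'
from h import *
from cell import vision
import cv2
plan([.476,-.181,.064],18.4)
d=vision.read_camera("wrist");cv2.imwrite("pics/w1.png",d["pixels"][:,:,::-1]);np.savez("wrist1.npz",**d)
o,p,R=pose()
# predicted pixel of vial cap top centre & base
T=np.eye(4);T[:3,:3]=R.as_matrix();T[:3,3]=p
M=np.linalg.inv(T@d["T_tool_cam"])
for P in ([.476,-.181,.105],[.476,-.181,0]):
    c=(M@np.r_[P,1])[:3]*[1,-1,-1];q=d["intrinsics"]@c;print(q[:2]/q[2])
E
```

```text
t 1.4 pos [ 0.4752 -0.1815  0.2399] q7 35.5 axes z [ 0.9492  0.3148 -0.001 ] x [-9.e-04 -5.e-04 -1.e+00]
offset [0.1759 0.0003 0.0011] angular [-0.0009 -0.0011  0.0002]
[279.21855752 204.07484036]
[278.97451508 186.26953076]
```

View pics/w1.png

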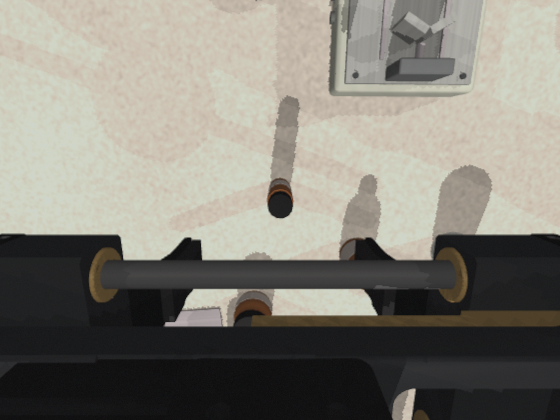

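Cap is at (280,204), and the projection of my estimate falls at (279,204), so the vial position is confirmed. Descending.

Request:
drive_tool(offset=[[0.05,0.0,0.001],[0.1,0.0,0.001],[0.14,0.0,0.001],[0.165,0.0,0.001],[0.176,0.0,0.001],[0.176,0.0,0.001],[0.176,0.0,0.001]], angular=[[0,0,0],[0,0,0],[0,0,0],[0,0,0],[0,0,0],[0,0,0],[0,0,0]])

```text
time_s: 2.33
tool_pos: [0.4765, -0.1828, 0.065]
tool_rot: [-76.8, 89.9, -58.6]
force: [-0.1, 0.4, 0.8]
grip_width: 0.0869
```

Request:
drive_tool(offset=[[0,0,0],[0,0,0],[0,0,0],[0,0,0],[0,0,0],[0,0,0],[0,0,0],[0,0,0]], angular=[[0,0,0],[0,0,0],[0,0,0],[0,0,0],[0,0,0],[0,0,0],[0,0,0],[0,0,0]], fingers=1, squeeze=10)

```text
time_s: 3.32
tool_pos: [0.4765, -0.1828, 0.065]
tool_rot: [-74.1, 89.9, -55.9]
force: [-0.4, 0.1, 0.0]
grip_width: 0.0282
```

```bash
python3 - <<'E'
from h import *
import cv2
im=cv2.imread("pics/w1.png")[0:110,310:500];cv2.imwrite("pics/w1c.png",cv2.resize(im,None,fx=4,fy=4,interpolation=cv2.INTER_CUBIC))
d=np.load("wrist1.npz")
p=np.array([.4752,-.1815,.2399]);R=downR(18.35)
T=np.eye(4);T[:3,:3]=R.as_matrix();T[:3,3]=p
M=np.linalg.inv(T@d["T_tool_cam"]);c,s=np.cos(np.radians(-71.6)),np.sin(np.radians(-71.6))
for P in [(.18,.075,.055),(.18,-.075,.055),(.18,.075,0),(.18,-.075,0),(.093,0,.056),(.065,.018,.094),(.065,-.018,.094)]:
    w=[.5104+c*P[0]-s*P[1],.1371+s*P[0]+c*P[1],P[2],1]
    k=(M@w)[:3]*[1,-1,-1];q=d["intrinsics"]@k;u=q[:2]/q[2];print(P,u.round(1),((u-[310,0])*4).round())
E
```

```text
(0.18, 0.075, 0.055) [477.7  90.2] [671. 361.]
(0.18, -0.075, 0.055) [334.   90.4] [ 96. 362.]
(0.18, 0.075, 0) [449.   96.6] [556. 386.]
(0.18, -0.075, 0) [326.   96.7] [ 64. 387.]
(0.093, 0, 0.056) [415.5  -5.5] [422. -22.]
(0.065, 0.018, 0.094) [461.1 -64.7] [ 604. -259.]
(0.065, -0.018, 0.094) [417.5 -64.7] [ 430. -259.]
```

View pics/w1c.png

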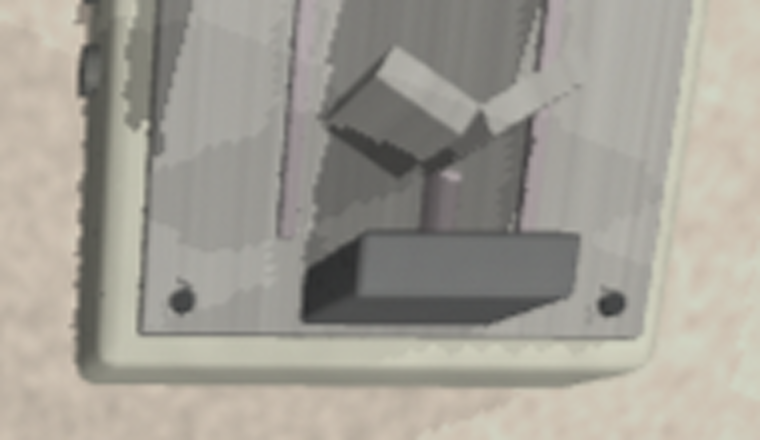

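Prediction and picture agree to about 1 mm (case end edge at crop row ~361-385, corners at columns ~96 and ~668). Lift, carry.

Request:
drive_tool(offset=[[-0.02,0,0],[-0.06,0,0],[-0.1,0,0],[-0.14,0,0],[-0.15,0,0],[-0.15,0,0]], angular=[[0,0,0],[0,0,0],[0,0,0],[0,0,0],[0,0,0],[0,0,0]])

```text
time_s: 4.08
tool_pos: [0.4763, -0.1826, 0.2146]
tool_rot: [-79.9, 89.9, -61.7]
force: [0.9, -0.2, -1.9]
grip_width: 0.0282
```

```bash
python3 - <<'E'
from h import *
plan([.5404,.0470,.215],18.4)
o,_,_=pose();print(o["force"],o["grip_width"])
E
```

```text
t 4.075 pos [ 0.4763 -0.1826  0.2146] q7 34.9 axes z [9.500e-01 3.122e-01 3.000e-04] x [ 8.0e-04 -1.4e-03 -1.0e+00]
offset [-0.0007  0.1981  0.1326] angular [-0.0036  0.0003  0.0016]
[ 0.92428426 -0.22967532 -1.87030508] 0.028153502808869246
```

Request:
drive_tool(offset=[[0,0.02,0.013],[0,0.05,0.033],[0,0.085,0.057],[0,0.12,0.08],[0,0.15,0.1],[0,0.175,0.117],[0,0.19,0.127],[0,0.198,0.1326],[0,0.198,0.1326],[0,0.198,0.1326]], angular=[[0,0,0],[0,0,0],[0,0,0],[0,0,0],[-0.003,0,0.001],[-0.003,0,0.001],[-0.003,0,0.001],[-0.003,0,0.001],[-0.003,0,0.001],[-0.003,0,0.001]])

```text
time_s: 5.32
tool_pos: [0.5402, 0.0457, 0.2138]
tool_rot: [-136.2, 89.9, -118.0]
force: [0.3, 0.8, -0.5]
grip_width: 0.0275
```

```bash
python3 - <<'E'
from h import *
import cv2
from cell import vision
plan([.5404,.0470,.122],18.4)
for n in("wrist","side"):
    d=vision.read_camera(n);cv2.imwrite(f"pics/{n}2.png",d["pixels"][:,:,::-1])
    np.savez(f"{n}2.npz",**d)
im=cv2.imread("pics/side2.png")[180:340,170:330];cv2.imwrite("pics/side2c.png",cv2.resize(im,None,fx=3.7,fy=3.7,interpolation=cv2.INTER_CUBIC))
E
```

```text
t 5.325 pos [0.5402 0.0457 0.2138] q7 5.9 axes z [ 9.495e-01  3.137e-01 -9.000e-04] x [-6.0e-04 -1.1e-03 -1.0e+00]
offset [0.0918 0.0012 0.0007] angular [-0.0021 -0.0009  0.0008]
```

View pics/wrist2.png

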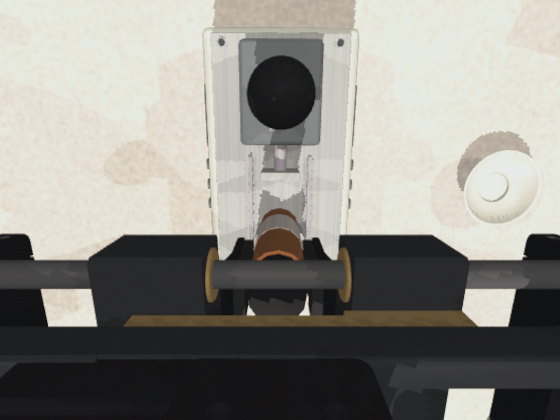

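View pics/side2c.png

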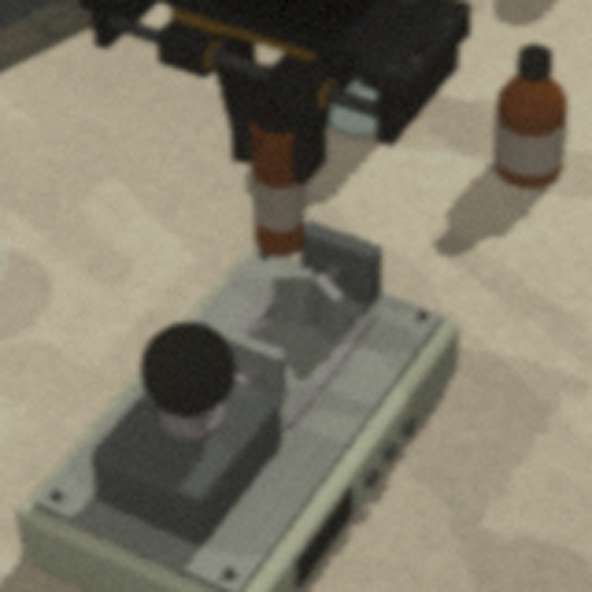

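```bash
python3 - <<'E'
from h import *
d=np.load("wrist2.npz")
p=np.array([.5402,.0457,.2138]);R=downR(np.degrees(np.arctan2(.3137,.9495)))
T=np.eye(4);T[:3,:3]=R.as_matrix();T[:3,3]=p
A=T@d["T_tool_cam"];M=np.linalg.inv(A);K=d["intrinsics"]
def pr(w):
    k=(M@np.r_[w,1])[:3]*[1,-1,-1];q=K@k;return (q[:2]/q[2]).round(1)
print("ball",pr([.5104,.1371,.133]))
c,s=np.cos(np.radians(-71.6)),np.sin(np.radians(-71.6))
for P in [(-.048,.035,.096),(-.048,-.035,.096),(.038,.035,.096),(.038,-.035,.096),(-.07,.075,.055),(-.07,-.075,.055)]:
    print(P,pr([.5104+c*P[0]-s*P[1],.1371+s*P[0]+c*P[1],P[2]]))
import cv2
im=cv2.imread("pics/wrist2.png")[20:160,195:370]
g=cv2.cvtColor(im,cv2.COLOR_BGR2GRAY);m=(g<32).astype(np.uint8);n,l,st,ce=cv2.connectedComponentsWithStats(m)
for i in range(1,n):
    if st[i,4]>300: print(st[i],ce[i]+[195,20])
cv2.imwrite("pics/w2c.png",cv2.resize(im,None,fx=4,fy=4))
E
```

```text
ball [278.1  92.5]
(-0.048, 0.035, 0.096) [321.4  35. ]
(-0.048, -0.035, 0.096) [234.4  35.2]
(0.038, 0.035, 0.096) [318.2 144.4]
(0.038, -0.035, 0.096) [238.1 144.6]
(-0.07, 0.075, 0.055) [359.7  22.3]
(-0.07, -0.075, 0.055) [196.1  22.7]
[  53   36   67   73 3700] [280.97891892  92.53324324]
```

View pics/w2c.png

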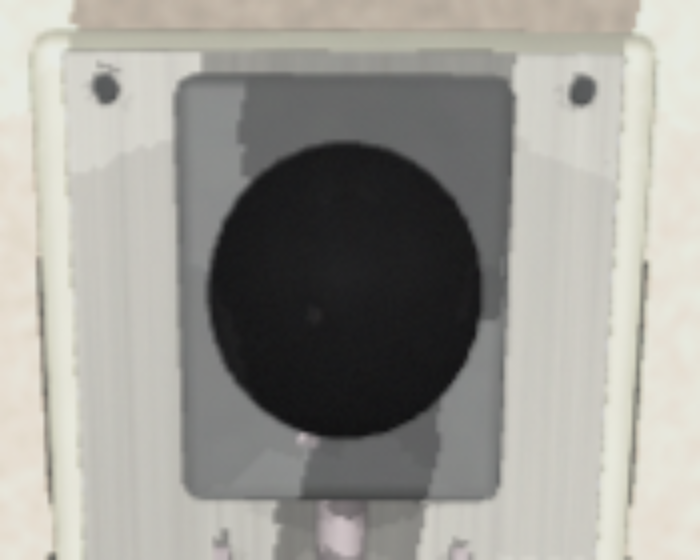

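The ball is centred at (281,92.5) and predicted at (278,92.5), so the shaker lies ~1.5-2 mm further along tool +z. I'll correct for it and lower.

Request:
drive_tool(offset=[[0.02,0.001,0.002],[0.045,0.001,0.002],[0.065,0.001,0.002],[0.078,0.001,0.002],[0.085,0.001,0.002],[0.089,0.001,0.002],[0.089,0.001,0.002]], angular=[[-0.001,-0.001,0.001],[-0.001,-0.001,0.001],[-0.001,-0.001,0.001],[-0.001,-0.001,0.001],[-0.001,-0.001,0.001],[-0.001,-0.001,0.001],[-0.001,-0.001,0.001]])

```text
time_s: 6.3
tool_pos: [0.5421, 0.0472, 0.1254]
tool_rot: [-7.7, 89.9, 10.6]
force: [-0.7, 0.2, -1.2]
grip_width: 0.0279
```

Request:
drive_tool(offset=[[0.001,0,0],[0.002,0,0],[0.003,0,0],[0.003,0,0]], angular=[[0,0,0],[0,0,0],[0,0,0],[0,0,0]])

```text
time_s: 6.8
tool_pos: [0.5421, 0.0472, 0.1223]
tool_rot: [-9.8, 89.9, 8.6]
force: [0.1, -0.2, 0.0]
grip_width: 0.0276
```

Request:
drive_tool(offset=[[0.001,0,0],[0.001,0,0],[0.002,0,0],[0.002,0,0]], angular=[[0,0,0],[0,0,0],[0,0,0],[0,0,0]])

```text
time_s: 7.3
tool_pos: [0.5424, 0.0473, 0.1209]
tool_rot: [-13.8, 89.9, 4.5]
force: [-1.0, 0.7, 4.0]
grip_width: 0.0276
```

```bash
python3 - <<'E'
from h import *
import cv2
from cell import vision
o,p,R=pose();print(p,o["force"])
d=vision.read_camera("side");cv2.imwrite(f"pics/side3.png",d["pixels"][:,:,::-1])
im=cv2.imread("pics/side3.png")[200:340,170:310];cv2.imwrite("pics/side3c.png",cv2.resize(im,None,fx=4.2,fy=4.2,interpolation=cv2.INTER_CUBIC))
E
```

```text
[0.54239837 0.04731442 0.12085413] [-1.04494813  0.68591542  3.9805425 ]
```

View pics/side3c.png

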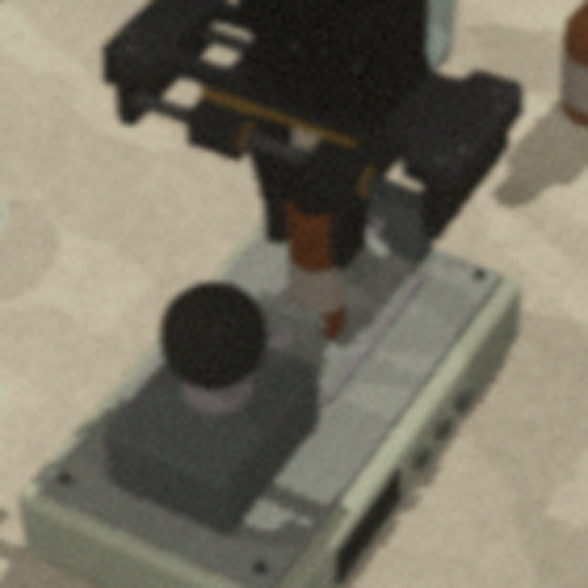

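The vial sits behind the jaw at about (318,290) and its base meets the plate (4 N felt). Release.

Request:
drive_tool(offset=[[0,0,0],[0,0,0],[0,0,0],[0,0,0],[0,0,0]], angular=[[0,0,0],[0,0,0],[0,0,0],[0,0,0],[0,0,0]], fingers=-1)

```text
time_s: 7.98
tool_pos: [0.5424, 0.0473, 0.1208]
tool_rot: [-14.0, 89.9, 4.3]
force: [0.7, 0.3, -0.2]
grip_width: 0.0698
```

Request:
drive_tool(offset=[[-0.02,0,0],[-0.06,0,0],[-0.12,0,0],[-0.13,0,0],[-0.13,0,0]], angular=[[0,0,0],[0,0,0],[0,0,0],[0,0,0],[0,0,0]])

```text
time_s: 8.6
tool_pos: [0.5427, 0.0474, 0.2523]
tool_rot: [-22.8, 89.7, -4.5]
force: [0.2, -0.5, -0.7]
grip_width: 0.0873
```

```bash
python3 - <<'E'
from h import *
import cv2
from cell import vision
for n in("wrist","side"):
    o,p,R=pose();print(p.round(4),R.as_matrix()[:,2].round(4),o["grip_width"],o["qpos"][6])
    d=vision.read_camera(n);cv2.imwrite(f"pics/{n}4.png",d["pixels"][:,:,::-1]);np.savez(f"{n}4.npz",**d)
im=cv2.imread("pics/side4.png")[200:340,170:310];cv2.imwrite("pics/side4c.png",cv2.resize(im,None,fx=4.2,fy=4.2,interpolation=cv2.INTER_CUBIC))
E
```

```text
[0.5427 0.0474 0.2523] [0.9493 0.3144 0.0041] 0.08731764141781855 6.548672138206276
[0.5419 0.0472 0.2507] [0.9493 0.3144 0.0014] 0.08680913200240867 6.544310042498326
```

View pics/side4c.png

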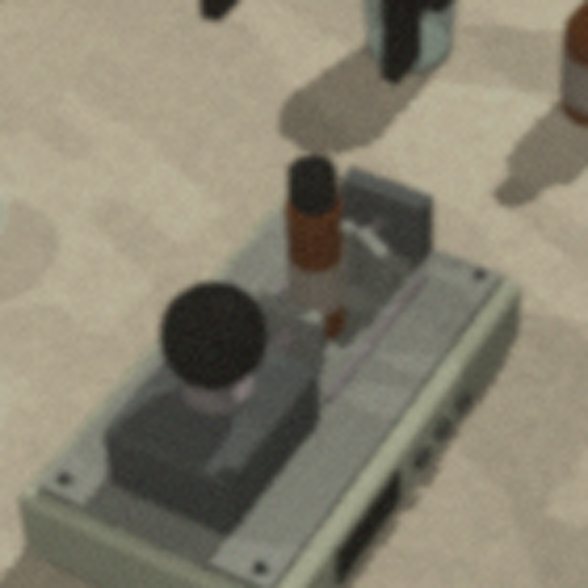

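View pics/wrist4.png

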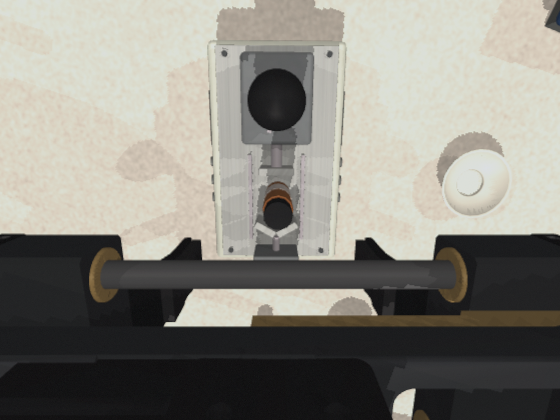

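The vial stands upright (cap at (278,211) wrist, on the ball's column 277), let go. Next I go over the knob, turning the gripper back counterclockwise for range.

Request:
drive_tool(offset=[[0,0.01,0],[0,0.025,0],[0,0.04,0],[0,0.055,0],[0,0.07,0],[0,0.083,0],[0,0.093,0],[0,0.0953,0],[0,0.0953,0],[0,0.0953,0]], angular=[[-0.18,0,0],[-0.36,0,0],[-0.54,0,0],[-0.72,0,0],[-0.9,0,0],[-1.08,0,0],[-1.26,0,0],[-1.44,0,0],[-1.62,0,0],[-1.8,0,0]])

```text
time_s: 9.95
tool_pos: [0.5105, 0.1373, 0.248]
tool_rot: [61.7, 89.8, -176.5]
force: [-0.1, 0.0, 0.2]
grip_width: 0.0869
```

Request:
drive_tool(offset=[[0,0,0],[0,0,0],[0,0,0],[0,0,0]], angular=[[-0.18,0,0],[-0.36,0,0],[-0.36,0,0],[-0.36,0,0]])

```text
time_s: 10.45
tool_pos: [0.51, 0.1371, 0.2472]
tool_rot: [39.1, 89.7, -178.6]
force: [-0.7, -0.3, 0.7]
grip_width: 0.0873
```

```bash
python3 - <<'E'
from h import *
import cv2
from cell import vision
o,p,R=pose();az=np.degrees(np.arctan2(*R.as_matrix()[[1,0],2]));print(az,o["qpos"])
plan([.5123,.1377,.122],144.4)
d=vision.read_camera("wrist");cv2.imwrite(f"pics/w5.png",d["pixels"][:,:,::-1])
T=np.eye(4);T[:3,:3]=R.as_matrix();T[:3,3]=p
M=np.linalg.inv(T@d["T_tool_cam"]);K=d["intrinsics"]
def pr(w):
    k=(M@np.r_[w,1])[:3]*[1,-1,-1];q=K@k;return (q[:2]/q[2]).round(1)
print("ball",pr([.5123,.1377,.133]))
g=cv2.cvtColor(d["pixels"],cv2.COLOR_RGB2GRAY)[60:232,180:380];m=(g<32).astype(np.uint8);n,l,st,ce=cv2.connectedComponentsWithStats(m)
for i in range(1,n):
    if st[i,4]>300: print(st[i],ce[i]+[180,60])
E
```

```text
142.26870325207375 [ 32.87711042   7.76115651 -54.60492053  97.24432281   6.34982778
  78.57653478 119.49890357]
t 10.45 pos [0.51   0.1371 0.2472] q7 119.5 axes z [-0.7909  0.612   0.0038] x [-4.9e-03 -1.0e-04 -1.0e+00]
offset [ 0.1252 -0.0023 -0.0019] angular [-0.0372  0.0039 -0.003 ]
ball [276.1 212.7]
[  70  126   53   46 1420] [277.94366197 209.52957746]
```

View pics/w5.png

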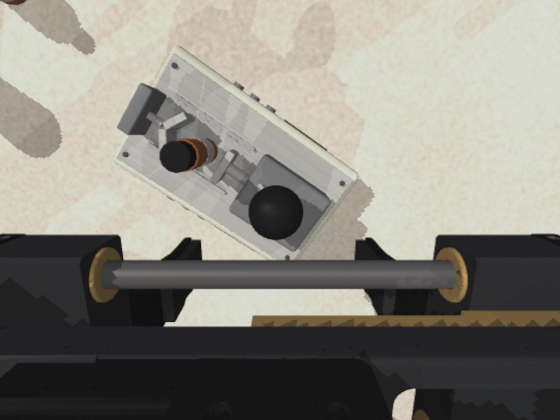

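The ball in the wrist view spans columns 249-303 and rows 186-240, centre (276,213), which matches the predicted (276.1,212.7). Descending around it.

Request:
drive_tool(offset=[[0.02,-0.002,-0.002],[0.06,-0.002,-0.002],[0.095,-0.0023,-0.002],[0.115,-0.0023,-0.002],[0.125,-0.0023,-0.002],[0.125,-0.0023,-0.002],[0.125,-0.0023,-0.002]], angular=[[0,0.004,-0.003],[0,0.004,-0.003],[0,0.004,-0.003],[0,0.004,-0.003],[0,0.004,-0.003],[0,0.004,-0.003],[0,0.004,-0.003]])

```text
time_s: 11.38
tool_pos: [0.5135, 0.138, 0.1236]
tool_rot: [-141.5, 89.9, 0.8]
force: [-0.1, 0.4, -0.9]
grip_width: 0.087
```

```bash
python3 - <<'E'
from h import *
plan([.5123,.1377,.122],142.3)
o,_,_=pose();print(o["force"],o["wrist_torque"])
E
```

```text
t 11.375 pos [0.5135 0.138  0.1236] q7 113.9 axes z [-0.7911  0.6117 -0.002 ] x [ 0.0025  0.     -1.    ]
offset [0.0016 0.001  0.0007] angular [-0.0002 -0.002   0.0016]
[-0.14005167  0.35145109 -0.87540863] [ 0.15214071 -0.10204083 -0.00095503]
```

Request:
drive_tool(offset=[[0.0016,0.001,0.0007],[0.0016,0.001,0.0007],[0.0016,0.001,0.0007],[0.0016,0.001,0.0007],[0.0016,0.001,0.0007],[0.0016,0.001,0.0007]], angular=[[0,-0.002,0.0016],[0,-0.002,0.0016],[0,-0.002,0.0016],[0,-0.002,0.0016],[0,-0.002,0.0016],[0,-0.002,0.0016]], fingers=1, squeeze=40)

```text
time_s: 12.12
tool_pos: [0.5125, 0.1375, 0.1221]
tool_rot: [-176.4, 90.0, -34.1]
force: [0.6, -0.2, 0.4]
grip_width: 0.0488
```

```bash
cat >s.py <<'E'
from h import *
o,p,R=pose();az=np.degrees(np.arctan2(*R.as_matrix()[[1,0],2]))
print("t",o["time_s"],"pos",p.round(4),"az",round(az,2),"turned rad",round(np.radians(142.27-az),3),"F",np.round(o["force"],2),"Tz",np.round(o["wrist_torque"],3),"w",o["grip_width"].round(4),"q7",o["qpos"][6].round(1),"x",R.as_matrix()[:,0].round(4))
E
python3 s.py
```

```text
Traceback (most recent call last):
  File "s.py", line 3, in <module>
    print("t",o["time_s"],"pos",p.round(4),"az",round(az,2),"turned rad",round(np.radians(142.27-az),3),"F",np.round(o["force"],2),"Tz",np.round(o["wrist_torque"],3),"w",o["grip_width"].round(4),"q7",o["qpos"][6].round(1),"x",R.as_matrix()[:,0].round(4))
                                                                                                                                                                          ^^^^^^^^^^^^^^^^^^^^^
AttributeError: 'float' object has no attribute 'round'
```

```bash
sed -i 's/o\["grip_width"\].round(4)/round(float(o["grip_width"]),4)/; s/o\["qpos"\]\[6\].round(1)/round(float(o["qpos"][6]),1)/' s.py; python3 s.py
```

```text
t 12.125 pos [0.5125 0.1375 0.1221] az 142.29 turned rad -0.0 F [ 0.6  -0.16  0.42] Tz [ 0.059 -0.144  0.042] w 0.0488 q7 113.9 x [ 2.e-04 -2.e-04 -1.e+00]
```

Request:
drive_tool(offset=[[0,0,0],[0,0,0],[0,0,0],[0,0,0],[0,0,0],[0,0,0]], angular=[[0.1,0,0],[0.2,0,0],[0.3,0,0],[0.4,0,0],[0.4,0,0],[0.4,0,0]])

```text
time_s: 12.88
tool_pos: [0.5127, 0.1374, 0.1221]
tool_rot: [-150.2, 90.0, -30.7]
force: [1.5, -0.5, -1.0]
grip_width: 0.0483
```

```bash
python3 s.py
```

```text
t 12.875 pos [0.5127 0.1374 0.1221] az 119.47 turned rad 0.398 F [ 1.52 -0.46 -1.03] Tz [-0.04  -0.325  0.235] w 0.0483 q7 92.2 x [ 6.e-04 -3.e-04 -1.e+00]
```

Request:
drive_tool(offset=[[0,0,0],[0,0,0],[0,0,0],[0,0,0],[0,0,0],[0,0,0],[0,0,0],[0,0,0]], angular=[[0.1,0,0],[0.2,0,0],[0.3,0,0],[0.4,0,0],[0.5,0,0],[0.6,0,0],[0.6,0,0],[0.6,0,0]])

```text
time_s: 13.88
tool_pos: [0.5128, 0.1371, 0.1221]
tool_rot: [-128.8, 89.9, -43.6]
force: [1.3, -2.0, 0.3]
grip_width: 0.0481
```

```bash
for i in 1 2 3 4 5; do python3 s.py; done; python3 - <<'E'
from h import *
import cv2
from cell import vision
d=vision.read_camera("side");cv2.imwrite("pics/s6.png",d["pixels"][:,:,::-1])
im=d["pixels"][200:340,170:310,::-1];cv2.imwrite("pics/s6c.png",cv2.resize(im,None,fx=4.2,fy=4.2,interpolation=cv2.INTER_CUBIC))
E
python3 s.py
```

```text
t 13.875 pos [0.5128 0.1371 0.1221] az 85.21 turned rad 0.996 F [ 1.3  -1.98  0.35] Tz [-0.221 -0.42   0.19 ] w 0.0481 q7 59.3 x [ 7.e-04 -7.e-04 -1.e+00]
t 13.875 pos [0.5128 0.1371 0.1221] az 85.21 turned rad 0.996 F [ 1.3  -1.98  0.35] Tz [-0.221 -0.42   0.19 ] w 0.0481 q7 59.3 x [ 7.e-04 -7.e-04 -1.e+00]
t 13.875 pos [0.5128 0.1371 0.1221] az 85.21 turned rad 0.996 F [ 1.3  -1.98  0.35] Tz [-0.221 -0.42   0.19 ] w 0.0481 q7 59.3 x [ 7.e-04 -7.e-04 -1.e+00]
t 13.875 pos [0.5128 0.1371 0.1221] az 85.21 turned rad 0.996 F [ 1.3  -1.98  0.35] Tz [-0.221 -0.42   0.19 ] w 0.0481 q7 59.3 x [ 7.e-04 -7.e-04 -1.e+00]
t 13.875 pos [0.5128 0.1371 0.1221] az 85.21 turned rad 0.996 F [ 1.3  -1.98  0.35] Tz [-0.221 -0.42   0.19 ] w 0.0481 q7 59.3 x [ 7.e-04 -7.e-04 -1.e+00]
t 13.925 pos [0.5128 0.1371 0.1221] az 85.18 turned rad 0.996 F [ 1.53 -1.1   0.28] Tz [-0.301 -0.38   0.21 ] w 0.0483 q7 59.3 x [ 7.e-04 -7.e-04 -1.e+00]
```

View pics/s6c.png

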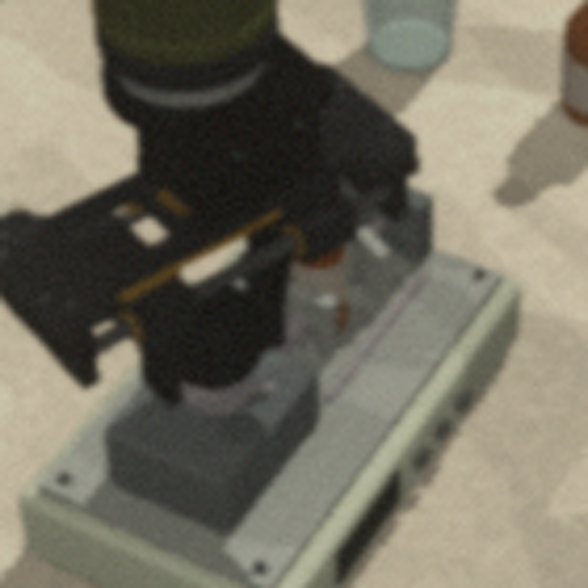

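```bash
cat >tq.py <<'E'
import sys
from h import *
from cell import vision,telemetry
N=int(sys.argv[1]) if len(sys.argv)>1 else 8
L=[]
for i in range(N):
    vision.read_camera("wrist"); o=telemetry.get_obs(); L.append(o["wrist_torque"][2])
_,p,R=pose();az=np.degrees(np.arctan2(*R.as_matrix()[[1,0],2]))
print("t",round(o["time_s"],2),"turned",round(np.radians(142.27-az)%(2*np.pi),3),"Tz",np.mean(L).round(3),"+-",(np.std(L)/N**.5).round(3),"F",np.round(o["force"],1),"pos",p.round(4),"w",round(float(o["grip_width"]),4))
E
python3 tq.py 8
```

```text
t 14.32 turned 0.998 Tz 0.223 +- 0.009 F [ 0.8 -2.4  0.6] pos [0.5127 0.1371 0.1221] w 0.0484
```

Request:
drive_tool(offset=[[0,0,0],[0,0,0],[0,0,0],[0,0,0],[0,0,0]], angular=[[0.1,0,0],[0.2,0,0],[0.3,0,0],[0.3,0,0],[0.3,0,0]])

```text
time_s: 14.95
tool_pos: [0.5127, 0.137, 0.1221]
tool_rot: [-123.9, 89.9, -55.9]
force: [0.8, -2.1, -0.2]
grip_width: 0.0484
```

```bash
python3 tq.py 8
```

```text
t 15.35 turned 1.298 Tz 0.231 +- 0.011 F [ 1.4 -2.6 -0. ] pos [0.5127 0.137  0.1221] w 0.0484
```

Request:
drive_tool(offset=[[0,0,0],[0,0,0],[0,0,0],[0,0,0]], angular=[[0.1,0,0],[0.2,0,0],[0.2,0,0],[0.2,0,0]])

```text
time_s: 15.85
tool_pos: [0.5127, 0.1369, 0.1221]
tool_rot: [-118.0, 89.9, -61.4]
force: [1.0, -3.8, 1.3]
grip_width: 0.0483
```

```bash
python3 tq.py 8
```

```text
t 16.25 turned 1.498 Tz 0.227 +- 0.012 F [ 0.3 -3.5  0.6] pos [0.5127 0.1369 0.1221] w 0.0489
```

Request:
drive_tool(offset=[[0,0,0],[0,0,0],[0,0,0],[0,0,0]], angular=[[0.07,0,0],[0.15,0,0],[0.15,0,0],[0.15,0,0]])

```text
time_s: 16.75
tool_pos: [0.5127, 0.1369, 0.1221]
tool_rot: [-114.4, 89.9, -66.5]
force: [0.3, -2.4, 0.8]
grip_width: 0.0483
```

```bash
python3 tq.py 8
```

```text
t 17.15 turned 1.647 Tz 0.243 +- 0.006 F [-0.  -3.4  0.1] pos [0.5127 0.1369 0.1221] w 0.0483
```

Request:
drive_tool(offset=[[0,0,0],[0,0,0],[0,0,0],[0,0,0]], angular=[[0.07,0,0],[0.15,0,0],[0.15,0,0],[0.15,0,0]])

```text
time_s: 17.65
tool_pos: [0.5126, 0.1368, 0.1221]
tool_rot: [-111.9, 89.9, -72.6]
force: [0.2, -4.2, 2.2]
grip_width: 0.0481
```

```bash
python3 tq.py 10
```

```text
t 18.15 turned 1.797 Tz 0.253 +- 0.007 F [-0.  -2.9  1.4] pos [0.5126 0.1368 0.122 ] w 0.0479
```

Request:
drive_tool(offset=[[0,0,0],[0,0,0],[0,0,0]], angular=[[0.06,0,0],[0.12,0,0],[0.12,0,0]])

```text
time_s: 18.52
tool_pos: [0.5126, 0.1368, 0.122]
tool_rot: [-111.0, 89.9, -78.5]
force: [-0.8, -3.7, 1.5]
grip_width: 0.0482
```

```bash
python3 tq.py 10
```

```text
t 19.02 turned 1.917 Tz 0.239 +- 0.006 F [ 0.5 -3.5  1.2] pos [0.5126 0.1368 0.122 ] w 0.049
```

Request:
drive_tool(offset=[[0,0,0],[0,0,0],[0,0,0]], angular=[[0.07,0,0],[0.13,0,0],[0.13,0,0]])

```text
time_s: 19.4
tool_pos: [0.5125, 0.1367, 0.122]
tool_rot: [-109.0, 89.9, -84.0]
force: [-1.1, -3.7, 1.1]
grip_width: 0.0479
```

```bash
python3 tq.py 10;  python3 - <<'E'
from h import *
import cv2
from cell import vision
d=vision.read_camera("side")
im=d["pixels"][200:340,170:310,::-1];cv2.imwrite("pics/s7c.png",cv2.resize(im,None,fx=4.2,fy=4.2,interpolation=cv2.INTER_CUBIC))
E
```

```text
t 19.9 turned 2.047 Tz 0.225 +- 0.002 F [-0.1 -3.7  2.1] pos [0.5126 0.1367 0.122 ] w 0.0483
```

View pics/s7c.png

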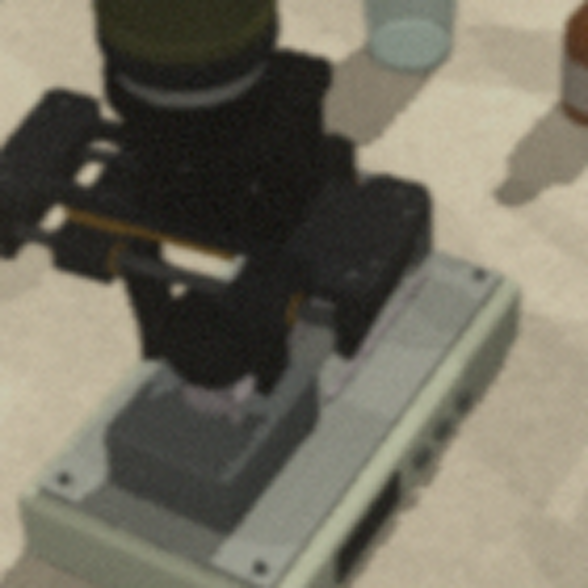

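```bash
python3 - <<'E'
from h import *
import cv2
from cell import vision
d=vision.read_camera("scene")
im=d["pixels"][140:240,270:400,::-1];cv2.imwrite("pics/c7.png",cv2.resize(im,None,fx=6,fy=6,interpolation=cv2.INTER_CUBIC))
d=vision.read_camera("wrist");cv2.imwrite("pics/w7.png",d["pixels"][:,:,::-1])
E
```

```text
(no output)
```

View pics/c7.png

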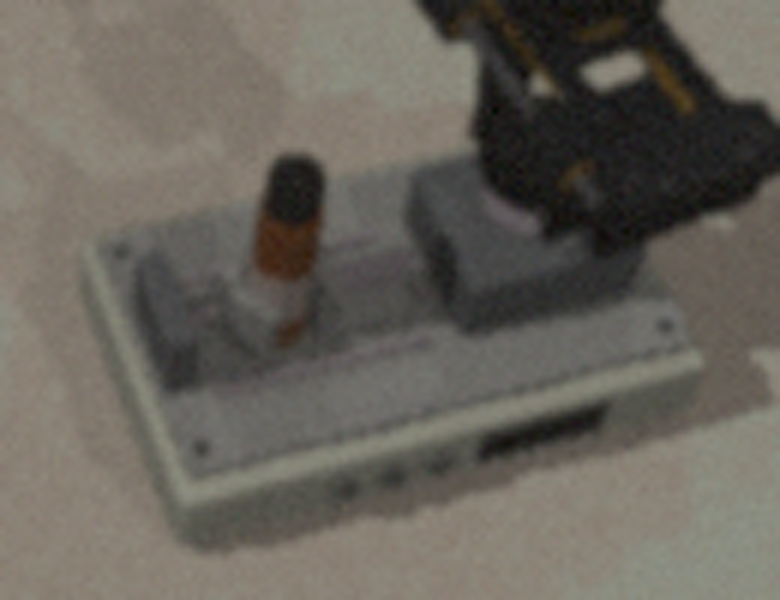

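View pics/w7.png

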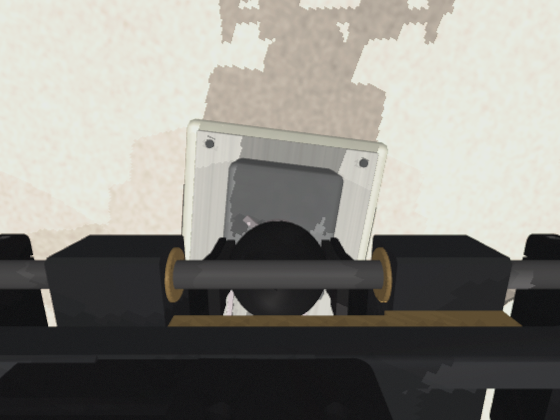

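The jaw pad (around (330,260)) is now beside the vial (290,300), near the V, so the spindle really does turn. Continuing in small steps.

Request:
drive_tool(offset=[[0,0,0],[0,0,0],[0,0,0]], angular=[[0.06,0,0],[0.12,0,0],[0.12,0,0]])

```text
time_s: 20.42
tool_pos: [0.5125, 0.1368, 0.122]
tool_rot: [-107.3, 89.9, -89.1]
force: [-0.3, -3.4, 2.6]
grip_width: 0.0483
```

```bash
python3 tq.py 10
```

```text
t 20.93 turned 2.167 Tz 0.264 +- 0.012 F [-0.  -4.3  2. ] pos [0.5125 0.1367 0.1221] w 0.0482
```

Request:
drive_tool(offset=[[0,0,0],[0,0,0],[0,0,0]], angular=[[0.05,0,0],[0.1,0,0],[0.1,0,0]])

```text
time_s: 21.3
tool_pos: [0.5125, 0.1367, 0.122]
tool_rot: [-104.3, 89.9, -91.9]
force: [-1.2, -4.5, 3.8]
grip_width: 0.0481
```

```bash
python3 tq.py 12
```

```text
t 21.9 turned 2.267 Tz 0.289 +- 0.011 F [-1.  -5.   1.9] pos [0.5125 0.1367 0.122 ] w 0.0485
```

Request:
drive_tool(offset=[[0,0,0],[0,0,0],[0,0,0]], angular=[[0.05,0,0],[0.1,0,0],[0.1,0,0]])

```text
time_s: 22.28
tool_pos: [0.5124, 0.1367, 0.122]
tool_rot: [-102.0, 89.9, -95.3]
force: [-0.9, -4.6, 2.8]
grip_width: 0.0483
```

```bash
python3 tq.py 16
```

```text
t 23.07 turned 2.367 Tz 0.356 +- 0.01 F [-1.2 -4.4  2.9] pos [0.5124 0.1367 0.122 ] w 0.0487
```

Request:
drive_tool(offset=[[0,0,0],[0,0,0],[0,0,0]], angular=[[0.04,0,0],[0.08,0,0],[0.08,0,0]])

```text
time_s: 23.45
tool_pos: [0.5124, 0.1367, 0.122]
tool_rot: [-100.1, 89.9, -98.0]
force: [-2.1, -4.8, 3.3]
grip_width: 0.0482
```

```bash
python3 tq.py 24
```

```text
t 24.65 turned 2.447 Tz 0.367 +- 0.007 F [-2.7 -4.5  2.7] pos [0.5124 0.1367 0.122 ] w 0.048
```

Load came on at ~2.11 rad. Torque (0.367 against 0.236 free) and angle give about 8.5-10 N. Letting go and lifting straight up.

Request:
drive_tool(offset=[[0,0,0],[0,0,0],[0,0,0],[0,0,0],[0,0,0],[0,0,0]], angular=[[0,0,0],[0,0,0],[0,0,0],[0,0,0],[0,0,0],[0,0,0]], fingers=-1)

```text
time_s: 25.4
tool_pos: [0.5124, 0.1367, 0.122]
tool_rot: [-101.2, 89.9, -99.2]
force: [-0.7, -0.5, -0.2]
grip_width: 0.0866
```

Request:
drive_tool(offset=[[-0.03,0,0],[-0.07,0,0],[-0.12,0,0],[-0.16,0,0],[-0.17,0,0],[-0.17,0,0],[-0.17,0,0]], angular=[[0,0,0],[0,0,0],[0,0,0],[0,0,0],[0,0,0],[0,0,0],[0,0,0]])

```text
time_s: 26.28
tool_pos: [0.5117, 0.1366, 0.2903]
tool_rot: [-152.8, 89.8, -150.7]
force: [-0.4, 0.4, 0.1]
grip_width: 0.0872
```

```bash
python3 s.py; python3 - <<'E'
from h import *
import cv2
from cell import vision
for n,(x,y,w,h) in dict(scene=(150,120,250,180),side=(150,150,250,190),wrist=(0,0,560,420)).items():
    d=vision.read_camera(n);s=min(800//w,600//h)
    cv2.imwrite(f"pics/f_{n}.png",cv2.resize(d["pixels"][y:y+h,x:x+w,::-1],None,fx=s,fy=s,interpolation=cv2.INTER_CUBIC))
E
```

```text
t 26.275 pos [0.5117 0.1366 0.2903] az 2.06 turned rad 2.447 F [-0.4   0.36  0.05] Tz [ 0.026 -0.08   0.012] w 0.0872 q7 -17.7 x [-0.0028 -0.0016 -1.    ]
```

View pics/f_scene.png

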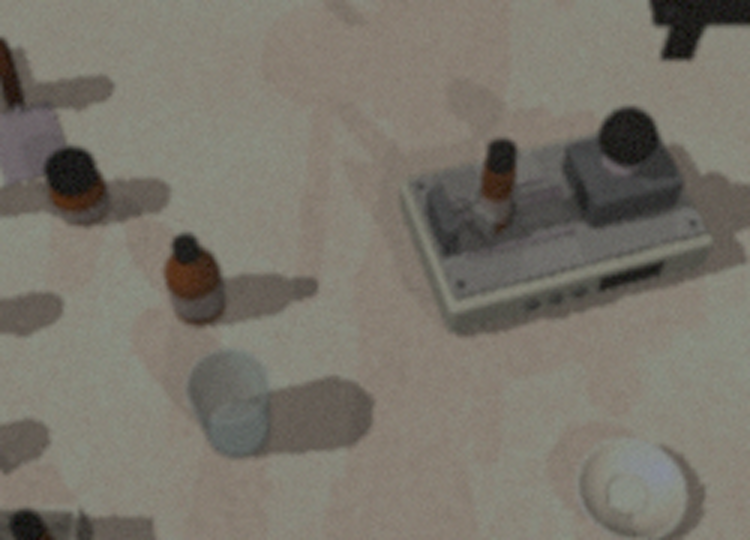

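View pics/f_side.png

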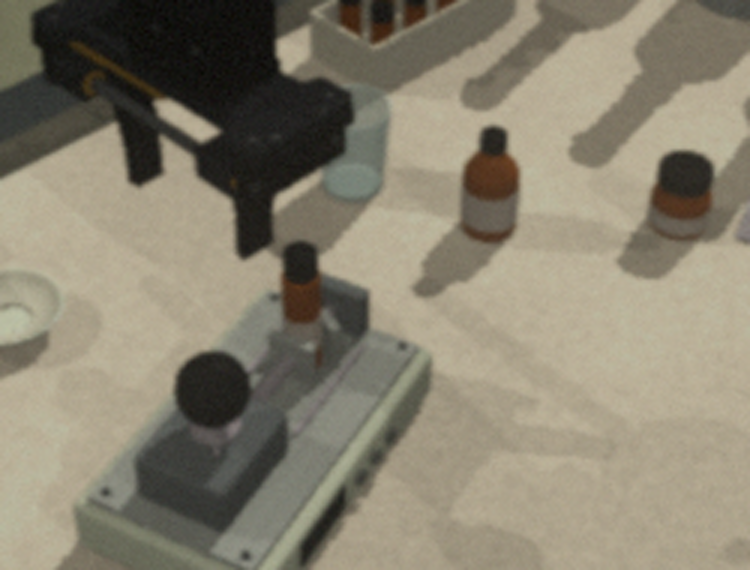

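View pics/f_wrist.png

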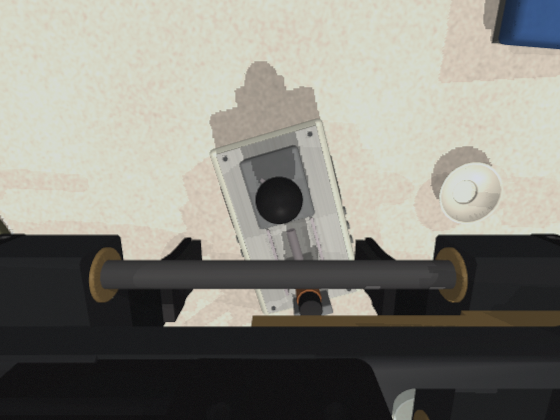

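```bash
python3 - <<'E'
from h import *
sx,sy=.5118,.1375;c,s=np.cos(np.radians(-71.6)),np.sin(np.radians(-71.6))
def bb(cam,x,y,z,parts,off):
    P=proj(cam,np.vstack([circ(x,y,z+zz,r) for zz,r in parts]));P=(P-off+.5)*3-.5
    return np.r_[P[:,0].min(),P[:,0].max(),P[:,1].min(),P[:,1].max()]
cap=[(.085,.0125),(.105,.0125)];body=[(.062,.014),(.085,.014)]
obs={"scene":((150,120),[487,516,139,np.nan],[481,515]),"side":((150,150),[285,318,241,np.nan],[282,322])}
def g(q):
    o=[]
    for cam,(off,cb,bu) in obs.items():
        for tz,parts,ob in ((.095,cap,cb),(.073,body,[*bu,np.nan,np.nan])):
            e=bb(cam,q[0]+q[2]*tz,q[1]+q[3]*tz,.056,parts,off)-ob;o+=list(e[~np.isnan(e)]/3)
    return np.array(o)
for fix in (True,False):
    f=(lambda q:g(np.r_[q,0,0])) if fix else g
    a=least_squares(f,[.54,.04] if fix else [.54,.04,0,0]).x
    d=a[:2]-[sx,sy];print("x_s",c*d[0]+s*d[1],"y_s",-s*d[0]+c*d[1],"tilt",a[2:],np.round(f(a),1))
E
```

```text
x_s 0.11745406356861722 y_s -0.00014889183199418704 tilt [] [-0.9  0.4 -0.7 -0.2  0.5 -0.8  0.5 -0.4 -0.2  0. ]
x_s 0.11983713798686813 y_s -0.0006556335655632239 tilt [-0.00250148  0.02835041] [-0.8  0.5 -0.7 -0.4  0.3 -0.9  0.4 -0.3 -0.1  0.1]
```

The vial is upright, centred (y ≈ 0) and 117 mm from the knob. The bystanders are where they were. Handing in.

```bash
python3 -c "
from cell import sign_off
print(sign_off())"
```

```text
the job is handed in; nothing more can be done
None
```

The vial is standing upright in the clamp, held against the V with an estimated 8–10 N, and the job is handed in. I set it on the plate about 93 mm from the knob's axis and let go. Then I turned the ball knob clockwise 2.45 rad in a single grip, released it and raised the gripper straight up.

**Squeeze:** the load came on at about 2.1 rad, where the wrist torque rose from about 0.236 N m (free) to 0.367 N m. Estimates from torque give 7.8–8.7 N and from knob angle 9.8 N. This is inferred, since the contact force can't be read directly. No reading came near the 20 N limit.

**Vial position:** camera fits put it 117–120 mm from the knob's axis and within 1 mm of the clamp's centre line. The fit shows a tilt of at most 0.03 rad, which is about what the picture noise allows.

**Other checks:** the jar, flask, beaker and dish look unmoved in the final pictures. The gripper is open and clear, and the force readings are back to about zero. The run had taken about 26 s when I did these checks. The wrist camera and the fixed cameras disagreed by about 2 mm on the shaker's position. I moved the placing and the knob grip about 2 mm towards the wrist camera's reading.

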